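# Zero the air dial and take off the oiler cap of unknown thread hand

## Robot

A 7-joint arm with a two-finger parallel gripper is mounted at the origin on the work surface. World frame = base frame: x ahead of the robot, y to its left, z up, the work surface at z = 0. Lengths are in m, angles in rad, forces in N, time in s.
With the tool pointing down it reaches from about 0.4 to 0.875 m from the base axis. Payload 19.3 kg.
Tool frame: the origin (TCP) lies at the very end of the fingers, on their centre line; the grasp point (between the pads) lies 19 mm behind it; z points along the fingers, y is the direction in which the jaws open and shut (so a half turn about z gives the same grasp; the last joint's range is limited). The gripper opens to 85 mm and grips with 20 to 120 N. Pads are 22 mm wide; open, the fingers measure 114 mm over their backs; the gripper's body (76 mm by 85 mm) begins 54 mm behind the grasp point. The pads swing forward as they close: fully open they stand 13 mm farther back than shut.
Start: joints at [-1.329, 0.521, -0.036, 1.599, 0.021, 1.021, -0.113], TCP at [0.192, 0.595, 0.231] pointing down, gripper open.
Joint ranges: [-2.91, 2.91], [-0.3, 2.13], [-1.5, 1.42], [0.17, 2.43], [-1.26, 4.41], [0.16, 1.93], [-2.52, 2.52]. Speed limits (rad/s): [1.89, 1.89, 2.39, 2.39, 3.01, 3.01, 3.01].

## Interface

Orientations are given as a 3x3 rotation matrix whose columns are the frame's x, y, z axes.
In Python, from plant import robot gives the robot as it stands.
- The arm moves only by the shell command python3 -m handwheel 'ROWS'. ROWS is JSON, a list of rows, each an object with "travel": the shift along the world's x, y, z in cm, a list of three; "rotation": the turn, a rotation vector about the world's x, y, z in degrees, a list of three; "jaw": the gripper's target within -1 to 1 (fully open at 1, half-way at 0, shut at -1). A call has 1 to 12 rows; each row shifts and turns the pose as measured when the row begins; what a row does not reach is not made up. A row lasts 1/12 s, in which the tool goes at most 41.7 mm and 7.16 degrees, less where a joint would pass 70% of its speed; a pose out of reach is approached as far as the arm can. A call is refused whole if a number of a shift passes 4.17 or a number of a turn 7.16, either way. A call with a gripper value outside its range is refused whole. The fingers move at their own pace and stop on an object; the grip force is fixed at half the most. Time passes only in rows, so rows that do not move let the fingers close. It gives the time, the measured TCP pose, the force and the opening at its end, in the units of the state.
- robot.get_obs(): the state, without advancing time (a new reading comes with each control period).
- robot.grab_frame(name): name is "side" or "top"; returns (picture, depth): 420x560x3 uint8, blue, green, red; 420x560 float32, m along the optical axis (not along the pixel's ray), 0 where there is no reading.
- robot.get_calibration(name): a dict with "fx", "fy", "cx", "cy" (pixels), "view" (4x4, takes a point from world to camera coordinates). Camera axes: x right, y up, looking along -z (the intrinsics and any distortion apply to the point x, -y, -z); pixel columns grow to the right and rows downward; lengths in m; the calibration is good to about 2 mm. A picture is of the moment at which its call begins. get_calibration takes no time and is no camera call.
- robot.close_job(): hands the job in, once; it reports no verdict.
Trained networks look in the newest picture that a camera, given by its name, has taken for a name from the list of things; names that differ only in an ending like _2 or _b are one class to them, and where a whole thing is asked for, a point or a joint stands for the part that bears it (a point fixed in the world has none). Each returns a list of dicts, best first, with "p" (0 to 1); they miss things now and then, are a little off and sometimes report something else, mostly with a low value. They report only what shows in the picture. A call takes as long as a camera call. They do not tell look-alikes from the thing itself.
- robot.find_in(name, camera): "box" ([centre column, centre row, width, height] in pixels, round what is visible of it).
- robot.outline_of(name, camera): "pixels" (420x560 bool, what is visible of it) and "box" ([centre column, centre row, width, height] in pixels, round what is visible of it).
The state is a dict: "t": time; "joint_positions": joint angles; "joint_velocities": joint speeds; "effort": joint torques, N m; "tcp_pos": TCP position; "eef_rot": TCP orientation; "contact_force": force on the tool from outside, world axes, zero at the start; "torque": the same for the moment, N m; "width": finger opening in m.
Only numpy, scipy, OpenCV 4.12 (cv2) and the standard library are available. Lean on these libraries where they do the work, as an engineer would, in place of code of your own. Each camera call takes 0.05 s, during which the arm holds its last target. There are 200 camera calls.

## Task

Make the bench's compressed-air unit ready for an oil refill: first turn the black dial knob until its red pointer reads zero (the green mark), and only then take off the orange filler cap of the oiler. The cap is a quarter-turn cap that may be right- or left-handed, so try gently which way it loosens and never wrench it against a stop or pull at it hard while it is locked. Finish while holding the cap in the gripper, lifted a hand's breadth clear above the filler neck, with the dial still at zero and the things standing around left alone.

Things in the scene. Friction and masses are not known exactly. Their poses are not given: they have to be found in the camera images.
- airunit: air unit bolted to the bench: steel base plate 120 x 270 mm, 12 mm thick; origin at the centre of its underside, z up. At y = +70 mm stands the regulator with a white round dial (90 mm across, top 124 mm above the bench), at y = -70 mm the oiler (amber bowl, then a steel neck with its rim 128 mm above the bench). Its place and yaw vary.
- dial (a joint): reading of the dial: angle in rad of the red pointer from the green zero mark, growing clockwise seen from above. Set it to 0 within about 0.1. It starts between 0.6 and 2.2 and turns from -0.6 to 2.6: turn it counter-clockwise to come to zero. It stays where it is left and needs about 0.05 N m.
- dial_grip (a point): centre of the black dial knob's grip bar, on the knob's vertical axis: the bar is 44 mm long, 14 mm thick and 30 mm high (15 mm above and below this point); below it is a round skirt 44 mm across and 8 mm high, lying on the white dial. The x axis of this point runs along the bar towards the pointer and turns with the knob.
- zero_mark (a point): middle of the green zero mark, on the white dial's top, 37 mm from the knob's axis.
- cap_grip (a point): centre of the orange cap's grip bar, on the cap's vertical axis; the bar is 46 mm long, 14 mm thick, 26 mm high (13 mm above and below this point), x runs along it. Below it is the cap's flange, 54 mm across, 6 mm high, lying on the neck's rim; a stem with lugs reaches 38 mm down into the neck. The cap weighs about 70 g and sits with little friction.
- neck (a point): centre of the filler neck's rim, 48 mm across outside, 35 mm inside. One way (it varies and cannot be seen) the cap turns only 0.1 to 0.3 rad, to a hard stop (0.3 N m is enough to tell); the other way it comes free after 1.1 to 1.3 rad from its start and meets an end stop at 1.65 to 1.85 rad. Then it lifts straight up.
- tape_roll: bystander: roll of packing tape lying flat, 90 mm across, 48 mm high; origin at the centre of its underside. Leave alone.
- staple_box: bystander: small carton of staples, 110 x 70 x 45 mm high; origin at the centre of its underside. Leave alone.
- oil_bottle: bystander: blue oil bottle, 54 mm across, 130 mm high, upright; origin at the centre of its underside. Leave alone.
Mind the look-alikes: they are no part of the job. Of the things that look like the part that bears cap_grip, the smallest one is meant.

How it is judged:
By the outcome, as a careful person would: the job done as asked, in the order asked, and still so for the second after the job is handed in, while the arm keeps its last pose, push and grip.
It also fails if it takes over 64 s, if anything falls off the work surface, if the arm or the gripper's body presses on something with over 40 N, if the wrist force passes 120 N, or if a joint passes its speed limit or range.

## Working session

There is one attempt and no reset: what is moved stays moved. The work goes in short steps, Python scripts to look and compute and a shell command to move; the robot and the scene stay as the last step left them, time stands still between calls to the robot, and variables do not carry over. Pictures are saved under pics/ and viewed, about 8 in all and at most 12, crops included, and the job is handed in when it is done.

```bash
mkdir -p pics; cat > h.py <<'E'
import numpy as np, cv2
from plant import robot
def grab(n):
    im,d=robot.grab_frame(n); return im.copy(),d
def world(n,u,v,d):
    c=robot.get_calibration(n); V=np.array(c["view"])
    u,v,d=map(np.asarray,(u,v,d))
    p=np.stack([(u-c["cx"])/c["fx"]*d,-(v-c["cy"])/c["fy"]*d,-d,np.ones_like(d)],-1)
    return (p@np.linalg.inv(V).T)[...,:3]
def cloud(n,d):
    v,u=np.mgrid[:d.shape[0],:d.shape[1]]; return world(n,u,v,d)
E
python3 - <<'E'
from h import *
print({k:v for k,v in robot.get_calibration("top").items()})
print({k:v for k,v in robot.get_calibration("side").items()})
for n in("top","side"):
    im,d=grab(n); cv2.imwrite(f"pics/{n}0.png",im); np.save(f"pics/{n}0.npy",d)
    for t in("airunit","dial_grip","cap_grip","zero_mark","tape_roll","staple_box","oil_bottle"):
        try: print(n,t,[(np.round(r["box"]).astype(int).tolist(),round(r["p"],2)) for r in robot.find_in(t,n)])
        except Exception as e: print(t,e)
o=robot.get_obs();print(o["t"],o["tcp_pos"],o["eef_rot"],o["contact_force"],o["width"])
E
```

```text
{'fx': 392.26307310086304, 'fy': 392.26307310086304, 'cx': 281.048839712681, 'cy': 213.22998422169036, 'view': array([[ 0.07714725, -0.99699633,  0.00682722,  0.00524117],
       [ 0.96977739,  0.07662732,  0.23164641, -0.59607103],
       [-0.23147377, -0.01125   ,  0.97277609, -0.8907271 ],
       [ 0.        ,  0.        ,  0.        ,  1.        ]])}
{'fx': 538.9658604526176, 'fy': 538.9658604526176, 'cx': 276.96760076514886, 'cy': 214.2260133034737, 'view': array([[ 0.91587946, -0.40143647, -0.00368382, -0.48742554],
       [ 0.30077227,  0.68007804,  0.66860295, -0.27731613],
       [-0.26589632, -0.6134677 ,  0.74361047, -1.15581765],
       [ 0.        ,  0.        ,  0.        ,  1.        ]])}
top airunit [([274, 229, 117, 81], 0.66)]
top dial_grip [([242, 232, 23, 21], 0.51)]
top cap_grip [([301, 209, 21, 28], 0.93), ([327, 155, 25, 26], 0.69), ([314, 307, 31, 27], 0.67)]
top zero_mark [([275, 232, 111, 80], 0.95), ([194, 269, 40, 37], 0.57)]
top tape_roll [([192, 270, 39, 40], 0.87)]
top staple_box [([357, 211, 38, 51], 0.83), ([195, 269, 34, 41], 0.45)]
top oil_bottle [([260, 177, 24, 30], 0.75)]
side airunit [([279, 226, 113, 104], 0.98)]
side dial_grip [([256, 187, 21, 21], 0.56)]
side cap_grip [([303, 213, 25, 28], 0.83), ([373, 234, 28, 43], 0.82), ([220, 282, 36, 39], 0.57)]
side zero_mark [([278, 230, 116, 107], 0.79)]
side tape_roll [([206, 195, 36, 34], 0.87)]
side staple_box [([342, 293, 58, 51], 0.83)]
side oil_bottle [([315, 196, 24, 49], 0.83)]
0.8 [0.19175639 0.59486024 0.23131318] [[-9.51769565e-01  3.06813780e-01  1.71993268e-05]
 [ 3.06813780e-01  9.51769565e-01  4.93573404e-06]
 [-1.48554446e-05  9.97467192e-06 -1.00000000e+00]] [ 0.42400477 -0.05654078 -0.53662239] 0.08523867268505356
```

View pics/top0.png

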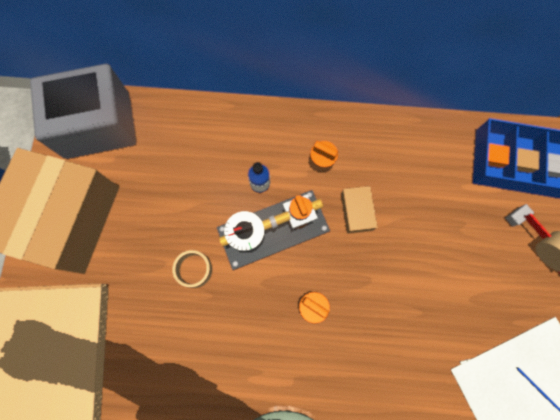

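View pics/side0.png

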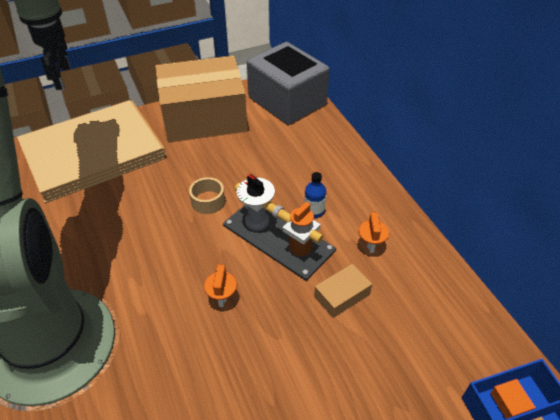

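The top view shows the air unit at about (274,229), with the dial at (243,231). There are three orange caps: A (301,209) on the oiler, B (324,154) loose, and C (314,307) loose. A fits because it sits on the unit's neck and looks the smallest. I'll check that in an enlarged crop and with measurements.

```bash
python3 - <<'E'
from h import *
im=cv2.imread("pics/top0.png"); d=np.load("pics/top0.npy"); P=cloud("top",d)
cr=cv2.resize(im[135:325,170:350],None,fx=3.1,fy=3.1,interpolation=cv2.INTER_CUBIC); cv2.imwrite("pics/crop0.png",cr)
hsv=cv2.cvtColor(im,cv2.COLOR_BGR2HSV)
m=cv2.inRange(hsv,(5,200,180),(16,255,255))
n,l,s,c=cv2.connectedComponentsWithStats(m)
for i in range(1,n):
    if s[i,4]>60:
        q=P[l==i]; z=np.percentile(q[:,2],90)
        print(c[i].round(1),s[i],"size",(np.percentile(q,98,axis=0)-np.percentile(q,2,axis=0)).round(3),"zmax",z.round(3))
for n in("top","side"):
    im=cv2.imread(f"pics/{n}0.png"); d=np.load(f"pics/{n}0.npy"); P=cloud(n,d)
    box=(P[...,0]>.4)&(P[...,0]<.85)&(P[...,1]>-.25)&(P[...,1]<.3)&(d>0)
    hsv=cv2.cvtColor(im,cv2.COLOR_BGR2HSV)
    o=cv2.inRange(hsv,(5,150,120),(18,255,255))>0
    for nm,mm in (("cap bar",o&(P[...,2]>.14)),("cap all",o&(P[...,2]>.122)),("knob",(P[...,2]>.14)&~o),("dial",(P[...,2]>.115)&(P[...,2]<.13)&(hsv[...,1]<60)&(hsv[...,2]>150)),("green",(cv2.inRange(hsv,(45,80,60),(85,255,255))>0)),("red",(cv2.inRange(hsv,(170,120,80),(180,255,255))|cv2.inRange(hsv,(0,180,80),(4,255,255)))>0),("plate",(P[...,2]>.008)&(P[...,2]<.018))):
        q=P[mm&box]
        if len(q): 
            print(n,nm,len(q),q.mean(0).round(4),np.median(q,0).round(4),q.min(0).round(3),q.max(0).round(3))
            if len(q)>5: print("   rect",cv2.minAreaRect(q[:,:2].astype(np.float32)))
E
```

```text
[323.8 153.4] [310 141  28  26 465] size [0.067 0.063 0.042] zmax 0.094
[498.8 154. ] [490 145  19  19 305] size [0.046 0.048 0.007] zmax 0.042
[300.4 206.7] [291 196  21  22 319] size [0.042 0.042 0.03 ] zmax 0.16
[313.7 306. ] [299 292  30  27 238] size [0.052 0.061 0.097] zmax 0.094
top cap bar 150 [0.5946 0.0071 0.157 ] [0.5948 0.0071 0.1586] [ 0.574 -0.007  0.14 ] [0.618 0.022 0.164]
   rect ((0.5964962840080261, 0.00691508874297142), (0.046583086252212524, 0.01416793279349804), 26.97101402282715)
top cap all 397 [0.5947 0.0083 0.1424] [0.5948 0.0088 0.1348] [ 0.57  -0.019  0.128] [0.698 0.108 0.164]
   rect ((0.629880428314209, 0.05551442503929138), (0.16376611590385437, 0.05238039791584015), 55.171905517578125)
top knob 161 [0.5326 0.1311 0.1587] [0.5325 0.1311 0.1609] [0.52 0.11 0.14] [0.548 0.153 0.165]
   rect ((0.5339597463607788, 0.1317373812198639), (0.014586181379854679, 0.0427657775580883), 23.58115005493164)
top dial 893 [0.5334 0.1308 0.1235] [0.5322 0.1297 0.1235] [ 0.49  -0.017  0.115] [0.586 0.176 0.13 ]
   rect ((0.5365574955940247, 0.07819634675979614), (0.08867
[... 1095 characters left out ...]
06739059090614, 0.17049816250801086), 31.48940086364746)
side dial 510 [0.531  0.1231 0.1246] [0.5263 0.1189 0.1247] [0.487 0.087 0.119] [0.576 0.176 0.13 ]
   rect ((0.5328201651573181, 0.1306874006986618), (0.08776954561471939, 0.0881819948554039), 79.7304916381836)
side red 17 [0.5291 0.1435 0.162 ] [0.5294 0.1437 0.1634] [0.519 0.134 0.143] [0.535 0.153 0.167]
   rect ((0.5280987620353699, 0.14415045082569122), (0.011765587143599987, 0.018028050661087036), 34.32651138305664)
side plate 2923 [0.555  0.0479 0.0126] [0.5571 0.047  0.0125] [ 0.4   -0.191  0.008] [0.841 0.3   0.018]
   rect ((0.6227223873138428, 0.057183638215065), (0.4360573887825012, 0.4936472773551941), 1.3647440671920776)
```

View pics/crop0.png

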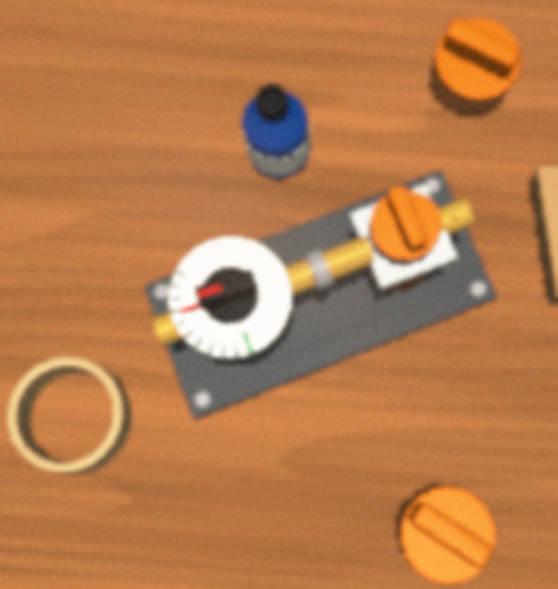

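```bash
python3 - <<'E'
from h import *
d=np.load("pics/top0.npy"); im=cv2.imread("pics/top0.png"); P=cloud("top",d)
roi=im[236:252,240:262].astype(int); g=roi[...,1]-np.maximum(roi[...,0],roi[...,2])
v,u=np.where(g>20); print(len(v),g.max())
p=P[v+236,u+240]; w=g[v,u]; gm=np.average(p,axis=0,weights=w); print("green",gm)
c=np.array([.533,.131])
ga=np.degrees(np.arctan2(*(gm[:2]-c)[::-1])); print(np.hypot(*(gm[:2]-c)),"green ang",ga)
m=(P[...,2]>.155)&(abs(P[...,0]-.533)<.04)&(abs(P[...,1]-.131)<.04)&(d>0)
q=P[m][:,:2]; print(cv2.minAreaRect(q.astype(np.float32)),q.mean(0))
e,V=np.linalg.eigh(np.cov(q.T)); print("bar ang",np.degrees(np.arctan2(V[1,1],V[0,1])))
m=(P[...,2]>.155)&(abs(P[...,0]-.595)<.04)&(abs(P[...,1]-.007)<.04)&(d>0)
q=P[m][:,:2]; print(cv2.minAreaRect(q.astype(np.float32)),q.mean(0))
e,V=np.linalg.eigh(np.cov(q.T)); print("cap ang",np.degrees(np.arctan2(V[1,1],V[0,1])))
# red tick on the dial
r=im[222:250,222:262].astype(int); k=r[...,2]-np.maximum(r[...,0],r[...,1]); v,u=np.where(k>50)
for a,b in zip(v,u): print((b+222,a+222),k[a,b],(P[a+222,b+222]-[.533,.131,0]).round(3),end=" ")
E
```

```text
10 46
green [0.50064811 0.11614561 0.12368931]
0.03559912430545791 green ang -155.3377567644708
((0.5338510870933533, 0.13167501986026764), (0.014583775773644447, 0.04271770641207695), 22.93688201904297) [0.5334661  0.13200701]
bar ang 113.99250147267715
((0.5969597697257996, 0.007150951772928238), (0.045542988926172256, 0.01416793279349804), 26.97101402282715) [0.5961271  0.00713876]
cap ang -154.08117780636223
(np.int64(222), np.int64(222)) 69 [ 0.042  0.074 -0.001] (np.int64(223), np.int64(222)) 66 [ 0.043  0.072 -0.004] (np.int64(224), np.int64(222)) 67 [ 0.042  0.069 -0.   ] (np.int64(225), np.int64(222)) 56 [0.042 0.066 0.   ] (np.int64(222), np.int64(223)) 65 [ 0.039  0.074 -0.001] (np.int64(223), np.int64(223)) 58 [ 0.039  0.071 -0.001] (np.int64(238), np.int64(226)) 51 [0.003 0.011 0.163] (np.int64(239), np.int64(226)) 63 [0.004 0.01  0.158] (np.int64(240), np.int64(226)) 59 [0.003 0.007 0.161] (np.int64(236), np.int64(227)) 63 [0.    0.016 0.161] (np.int64(237), np.int64(227)) 95 [0.    0.013 0.162] (np.int64(238), np.int64(227)) 115 [0.001 0.011 0.162] (np.int64(239), np.i
[... 1853 characters left out ...]
   0.025  0.13 ] (np.int64(229), np.int64(235)) 70 [-0.013  0.034  0.128] (np.int64(230), np.int64(235)) 63 [-0.013  0.031  0.129] (np.int64(223), np.int64(237)) 51 [-0.015  0.05   0.109] (np.int64(222), np.int64(243)) 51 [-0.03   0.05   0.111] (np.int64(222), np.int64(244)) 55 [-0.032  0.05   0.108] (np.int64(222), np.int64(245)) 54 [-0.034  0.05   0.107] (np.int64(222), np.int64(246)) 58 [-0.021  0.067 -0.001] (np.int64(222), np.int64(247)) 66 [-0.023  0.067 -0.002] (np.int64(222), np.int64(248)) 69 [-0.026  0.066 -0.   ] (np.int64(223), np.int64(248)) 58 [-0.026  0.063  0.   ] (np.int64(222), np.int64(249)) 70 [-0.029  0.066 -0.   ] (np.int64(223), np.int64(249)) 65 [-0.029  0.063  0.003]
```

Cap A's flange is about 54 mm across, against about 65 mm for B and C, so A is the smallest and the one on the neck. The pointer is at about 112–114° and green at about 205–207°, so the dial needs about 92° CCW. I'm moving above the dial now.

```bash
python3 -m handwheel '[{"travel":[2.4,-3.2,0],"rotation":[0,0,-4],"jaw":1},{"travel":[2.4,-3.2,0],"rotation":[0,0,-4],"jaw":1},{"travel":[2.4,-3.2,0],"rotation":[0,0,-4],"jaw":1},{"travel":[2.4,-3.2,0],"rotation":[0,0,-4],"jaw":1},{"travel":[2.4,-3.2,0],"rotation":[0,0,-4],"jaw":1},{"travel":[2.4,-3.2,0],"rotation":[0,0,-4],"jaw":1},{"travel":[2.4,-3.2,0],"rotation":[0,0,-4],"jaw":1},{"travel":[2.4,-3.2,0],"rotation":[0,0,-4],"jaw":1},{"travel":[2.4,-3.2,0],"rotation":[0,0,-4],"jaw":1},{"travel":[2.4,-3.2,0],"rotation":[0,0,-4],"jaw":1}]'
cat > s.py <<'E'
from h import *
import sys
o=robot.get_obs(); p=o["tcp_pos"]; R=np.array(o["eef_rot"])
print("t",o["t"],"tcp",np.round(p,4),"y-ang",np.degrees(np.arctan2(R[1,1],R[0,1])).round(1),"z",R[:,2].round(3),"w",round(o["width"],4),"F",np.round(o["contact_force"],1),"M",np.round(o["torque"],2),"q",np.round(o["joint_positions"],2))
print("cm to dial",((np.array([.5337,.1315,.138])-p)*100).round(2),"cap",((np.array([.5965,.007,.140])-p)*100).round(2))
E
python3 s.py
```

```text
t: 1.63
tcp_pos: [0.4312, 0.2669, 0.2316]
eef_rot: [[-0.518, 0.855, 0.001], [0.855, 0.518, 0.007], [0.006, 0.004, -1.0]]
contact_force: [1.5, 2.5, 0.1]
width: 0.0854
t 1.6333 tcp [0.4312 0.2669 0.2316] y-ang 31.2 z [ 0.001  0.007 -1.   ] w 0.0854 F [1.5 2.5 0.1] M [ 0.03 -0.01  0.01] q [-0.84  0.34  0.22  1.92 -0.1   0.89 -0.03]
cm to dial [ 10.25 -13.54  -9.36] cap [ 16.53 -25.99  -9.16]
```

```bash
python3 -m handwheel '[{"travel":[2.4,-3.2,0],"rotation":[0,0,-2],"jaw":1},{"travel":[2.4,-3.2,0],"rotation":[0,0,-2],"jaw":1},{"travel":[2.4,-3.2,0],"rotation":[0,0,-2],"jaw":1},{"travel":[2.0,-2.6,-1],"rotation":[0,0,-2],"jaw":1},{"travel":[1.0,-1.3,-2],"rotation":[0,0,0],"jaw":1},{"travel":[0,0,0],"rotation":[0,0,0],"jaw":1}]'
python3 s.py
```

```text
t: 2.13
tcp_pos: [0.5412, 0.1169, 0.2029]
eef_rot: [[-0.374, 0.927, 0.009], [0.927, 0.374, 0.006], [0.003, 0.01, -1.0]]
contact_force: [-0.7, -0.1, -1.4]
width: 0.0851
t 2.1333 tcp [0.5412 0.1169 0.2029] y-ang 22.0 z [ 0.009  0.006 -1.   ] w 0.0851 F [-0.7 -0.1 -1.4] M [0.02 0.02 0.05] q [-0.53  0.45  0.29  1.84 -0.17  0.86  0.23]
cm to dial [-0.75  1.46 -6.49] cap [  5.53 -10.99  -6.29]
```

```bash
python3 -m handwheel '[{"travel":[-0.75,1.4,0],"rotation":[0,0,1],"jaw":1},{"travel":[0,0,-1.5],"rotation":[0,0,0],"jaw":1},{"travel":[0,0,-1.5],"rotation":[0,0,0],"jaw":1},{"travel":[0,0,-1],"rotation":[0,0,0],"jaw":1},{"travel":[0,0,0],"rotation":[0,0,0],"jaw":1}]'
python3 s.py; python3 - <<'E'
from h import *
im,d=grab("side"); cv2.imwrite("pics/side1.png",cv2.resize(im[120:300,190:380],None,fx=3,fy=3,interpolation=cv2.INTER_CUBIC))
E
```

```text
t: 2.55
tcp_pos: [0.533, 0.1335, 0.1627]
eef_rot: [[-0.392, 0.92, 0.01], [0.92, 0.392, 0.008], [0.004, 0.012, -1.0]]
contact_force: [0.1, 0.8, -0.3]
width: 0.0854
t 2.55 tcp [0.533  0.1335 0.1627] y-ang 23.1 z [ 0.01   0.008 -1.   ] w 0.0854 F [ 0.1  0.8 -0.3] M [-0.    0.06  0.05] q [-0.55  0.5   0.27  1.89 -0.19  0.77  0.23]
cm to dial [ 0.07 -0.2  -2.47] cap [  6.35 -12.65  -2.27]
```

View pics/side1.png

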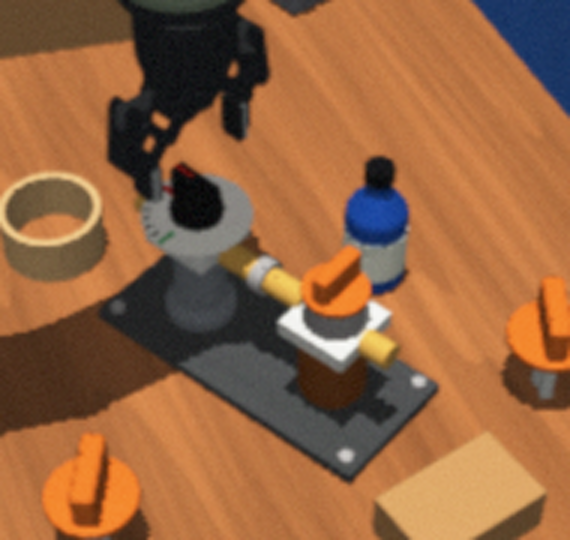

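The side crop shows the open jaws straddling the black knob bar (knob at about (195,195)), with the pads above the dial. Now I'll go down to 0.139 and close.

```bash
python3 -m handwheel '[{"travel":[0.1,-0.2,-1.2],"rotation":[-0.5,0.5,0],"jaw":1},{"travel":[0,0,-1.1],"rotation":[0,0,0],"jaw":1},{"travel":[0,0,0],"rotation":[0,0,0],"jaw":1}]'
python3 s.py; python3 -m handwheel '[{"travel":[0,0,0],"rotation":[0,0,0],"jaw":-1},{"travel":[0,0,0],"rotation":[0,0,0],"jaw":-1},{"travel":[0,0,0],"rotation":[0,0,0],"jaw":-1},{"travel":[0,0,0],"rotation":[0,0,0],"jaw":-1},{"travel":[0,0,0],"rotation":[0,0,0],"jaw":-1},{"travel":[0,0,0],"rotation":[0,0,0],"jaw":-1},{"travel":[0,0,0],"rotation":[0,0,0],"jaw":-1},{"travel":[0,0,0],"rotation":[0,0,0],"jaw":-1}]'; python3 s.py
```

```text
t: 2.85
tcp_pos: [0.5349, 0.133, 0.1408]
eef_rot: [[-0.393, 0.919, 0.003], [0.919, 0.393, 0.0], [-0.001, 0.003, -1.0]]
contact_force: [-0.6, -0.1, 0.2]
width: 0.0858
t 2.85 tcp [0.5349 0.133  0.1408] y-ang 23.2 z [ 0.003  0.    -1.   ] w 0.0858 F [-0.6 -0.1  0.2] M [ 0.   -0.01  0.05] q [-0.54  0.54  0.26  1.89 -0.2   0.73  0.23]
cm to dial [-0.12 -0.15 -0.28] cap [  6.16 -12.6   -0.08]
t: 3.52
tcp_pos: [0.5342, 0.1326, 0.142]
eef_rot: [[-0.393, 0.92, 0.002], [0.92, 0.393, 0.0], [-0.0, 0.002, -1.0]]
contact_force: [1.6, 0.4, -9.5]
width: 0.0128
t 3.5167 tcp [0.5342 0.1326 0.142 ] y-ang 23.1 z [ 0.002  0.    -1.   ] w 0.0128 F [ 1.6  0.4 -9.5] M [ 0.27 -0.76  0.  ] q [-0.54  0.53  0.26  1.89 -0.2   0.74  0.23]
cm to dial [-0.05 -0.11 -0.4 ] cap [  6.23 -12.56  -0.2 ]
```

```bash
python3 -m handwheel '[{"travel":[0,0,0],"rotation":[0,0,6],"jaw":-1},{"travel":[0,0,0],"rotation":[0,0,6],"jaw":-1},{"travel":[0,0,0],"rotation":[0,0,6],"jaw":-1},{"travel":[0,0,0],"rotation":[0,0,6],"jaw":-1}]'; python3 s.py
```

```text
t: 3.85
tcp_pos: [0.5345, 0.1329, 0.142]
eef_rot: [[-0.742, 0.671, 0.003], [0.671, 0.742, 0.001], [-0.001, 0.003, -1.0]]
contact_force: [-0.6, 0.1, -2.9]
width: 0.0125
t 3.85 tcp [0.5345 0.1329 0.142 ] y-ang 47.9 z [ 0.003  0.001 -1.   ] w 0.0125 F [-0.6  0.1 -2.9] M [ 0.16  0.08 -0.02] q [-0.45  0.52  0.14  1.89 -0.11  0.73  0.58]
cm to dial [-0.08 -0.14 -0.4 ] cap [  6.2  -12.59  -0.2 ]
```

```bash
python3 -m handwheel '[{"travel":[0,0,0],"rotation":[0,0,6],"jaw":-1},{"travel":[0,0,0],"rotation":[0,0,6],"jaw":-1},{"travel":[0,0,0],"rotation":[0,0,6],"jaw":-1},{"travel":[0,0,0],"rotation":[0,0,6],"jaw":-1},{"travel":[0,0,0],"rotation":[0,0,6],"jaw":-1},{"travel":[0,0,0],"rotation":[0,0,6],"jaw":-1},{"travel":[0,0,0],"rotation":[0,0,6],"jaw":-1},{"travel":[0,0,0],"rotation":[0,0,6],"jaw":-1},{"travel":[0,0,0],"rotation":[0,0,6],"jaw":-1},{"travel":[0,0,0],"rotation":[0,0,6],"jaw":-1},{"travel":[0,0,0],"rotation":[0,0,0],"jaw":-1}]'; python3 s.py
```

```text
t: 4.77
tcp_pos: [0.5344, 0.1335, 0.1419]
eef_rot: [[-0.932, -0.362, 0.0], [-0.362, 0.932, 0.005], [-0.002, 0.005, -1.0]]
contact_force: [-1.1, 1.9, 0.1]
width: 0.0127
t 4.7667 tcp [0.5344 0.1335 0.1419] y-ang 111.2 z [ 0.     0.005 -1.   ] w 0.0127 F [-1.1  1.9  0.1] M [0.28 0.31 0.  ] q [-0.23  0.52 -0.16  1.87  0.11  0.75  1.49]
cm to dial [-0.07 -0.2  -0.39] cap [  6.21 -12.65  -0.19]
```

```bash
python3 -m handwheel '[{"travel":[0,0,0],"rotation":[0,0,4.5],"jaw":-1},{"travel":[0,0,0],"rotation":[0,0,0],"jaw":-1}]'; python3 s.py;  python3 -m handwheel '[{"travel":[0,0,0],"rotation":[0,0,0],"jaw":1},{"travel":[0,0,0],"rotation":[0,0,0],"jaw":1},{"travel":[0,0,0],"rotation":[0,0,0],"jaw":1},{"travel":[0,0,0],"rotation":[0,0,0],"jaw":1},{"travel":[0,0,0],"rotation":[0,0,0],"jaw":1},{"travel":[0,0,0],"rotation":[0,0,0],"jaw":1},{"travel":[0,0,2],"rotation":[0,0,0],"jaw":1},{"travel":[0,0,3],"rotation":[0,0,0],"jaw":1},{"travel":[0,0,3],"rotation":[0,0,0],"jaw":1}]'; python3 s.py
```

```text
t: 4.93
tcp_pos: [0.5344, 0.1336, 0.1419]
eef_rot: [[-0.903, -0.431, -0.0], [-0.431, 0.903, 0.006], [-0.002, 0.005, -1.0]]
contact_force: [-0.5, 1.7, 0.1]
width: 0.0125
t 4.9333 tcp [0.5344 0.1336 0.1419] y-ang 115.5 z [-0.     0.006 -1.   ] w 0.0125 F [-0.5  1.7  0.1] M [0.23 0.24 0.04] q [-0.22  0.52 -0.18  1.87  0.12  0.75  1.55]
cm to dial [-0.07 -0.21 -0.39] cap [  6.21 -12.66  -0.19]
t: 5.68
tcp_pos: [0.5317, 0.1327, 0.219]
eef_rot: [[-0.91, -0.414, -0.009], [-0.414, 0.91, 0.003], [0.007, 0.006, -1.0]]
contact_force: [0.7, 0.6, 0.3]
width: 0.0854
t 5.6833 tcp [0.5317 0.1327 0.219 ] y-ang 114.5 z [-0.009  0.003 -1.   ] w 0.0854 F [0.7 0.6 0.3] M [-0.08 -0.02 -0.  ] q [-0.21  0.42 -0.19  1.8   0.09  0.93  1.56]
cm to dial [ 0.2  -0.12 -8.1 ] cap [  6.48 -12.57  -7.9 ]
```

```bash
python3 -m handwheel '[{"travel":[0.5,-1,0],"rotation":[0,0,-7],"jaw":1},{"travel":[0.5,-1.1,0],"rotation":[0,0,-7],"jaw":1},{"travel":[0.5,-1.1,0],"rotation":[0,0,-7],"jaw":1},{"travel":[0.5,-1.1,0],"rotation":[0,0,-7],"jaw":1},{"travel":[0.5,-1.1,0],"rotation":[0,0,-7],"jaw":1},{"travel":[0.5,-1.1,0],"rotation":[0,0,-7],"jaw":1},{"travel":[0.5,-1.1,0],"rotation":[0,0,-7],"jaw":1},{"travel":[0.5,-1.1,0],"rotation":[0,0,-7],"jaw":1},{"travel":[0.5,-1.1,0],"rotation":[0,0,-7],"jaw":1},{"travel":[0.5,-1.1,0],"rotation":[0,0,-7],"jaw":1},{"travel":[0.5,-1.1,0],"rotation":[0,0,-7],"jaw":1},{"travel":[0.5,-1.1,0],"rotation":[0,0,-7],"jaw":1}]';python3 -m handwheel '[{"travel":[0,0,0],"rotation":[0,0,-7],"jaw":1},{"travel":[0,0,0],"rotation":[0,0,-7],"jaw":1},{"travel":[0,0,0],"rotation":[0,0,-7],"jaw":1},{"travel":[0,0,0],"rotation":[0,0,-7],"jaw":1},{"travel":[0,0,0],"rotation":[0,0,-7],"jaw":1},{"travel":[0,0,0],"rotation":[0,0,-7],"jaw":1},{"travel":[0,0,0],"rotation":[0,0,-7],"jaw":1},{"travel":[0,0,0],"rotation":[0,0,-7],"jaw":1},{"travel":[0,0,0],"rotation":[0,0,-7],"jaw":1},{"travel":[0,0,0],"rotation":[0,0,-7],"jaw":1},{"travel":[0,0,0],"rotation":[0,0,-7],"jaw":1},{"travel":[0,0,0],"rotation":[0,0,-7],"jaw":1}]'; python3 s.py
cat > look.py <<'E'
from h import *
import sys
ims=[]
for n in("top","side"):
    im,d=grab(n); P=cloud(n,d)
    b={"top":(195,265,215,325),"side":(150,260,210,340)}[n]
    ims.append(cv2.resize(im[b[0]:b[1],b[2]:b[3]],(440,440*(b[1]-b[0])//(b[3]-b[2])) if 0 else (396,int(396*(b[1]-b[0])/(b[3]-b[2]))),interpolation=cv2.INTER_CUBIC))
    near=(np.hypot(P[...,0]-.5335,P[...,1]-.1315)<.045)&(d>0)
    i=im.astype(int); r=(i[...,2]-np.maximum(i[...,0],i[...,1])>60)&near&(P[...,2]>.12)&(P[...,2]<.17)
    g=(i[...,1]-np.maximum(i[...,0],i[...,2])>18)&near&(P[...,2]>.115)&(P[...,2]<.135)
    k=near&(P[...,2]>.155)&(P[...,2]<.17)
    c=np.array([.5335,.1315])
    for nm,m in(("red",r),("green",g)):
        if m.any(): q=P[m].mean(0); print(n,nm,m.sum(),q.round(4),"ang",np.degrees(np.arctan2(*(q[:2]-c)[::-1])).round(1)%360)
    if k.sum()>10:
        q=P[k][:,:2]; e,V=np.linalg.eigh(np.cov(q.T)); print(n,"bar",k.sum(),q.mean(0).round(4),np.degrees(np.arctan2(V[1,1],V[0,1])).round(1)%180)
h=max(x.shape[0] for x in ims)
cv2.imwrite(sys.argv[1],np.hstack([cv2.copyMakeBorder(x,0,h-x.shape[0],0,0,0) for x in ims]))
E
python3 look.py pics/l2.png
```

```text
t: 6.68
tcp_pos: [0.5961, -0.0006, 0.2277]
eef_rot: [[-0.481, 0.877, 0.011], [0.877, 0.481, 0.001], [-0.005, 0.01, -1.0]]
contact_force: [-0.2, 0.5, 0.3]
width: 0.0854
t: 7.68
tcp_pos: [0.5969, -0.0033, 0.2282]
eef_rot: [[0.841, 0.542, 0.002], [0.542, -0.841, -0.012], [-0.005, 0.011, -1.0]]
contact_force: [-0.6, 0.7, -0.6]
width: 0.0856
t 7.6833 tcp [ 0.5969 -0.0033  0.2282] y-ang -57.2 z [ 0.002 -0.012 -1.   ] w 0.0856 F [-0.6  0.7 -0.6] M [ 0.07 -0.02  0.  ] q [-0.5   0.55  0.59  1.7  -0.34  0.99 -0.79]
cm to dial [-6.32 13.48 -9.02] cap [-0.04  1.03 -8.82]
side red 28 [0.5194 0.1258 0.1518] ang 202.1
side green 4 [0.4969 0.114  0.1252] ang 205.6
side bar 109 [0.5318 0.1296] 24.599999999999994
```

View pics/l2.png

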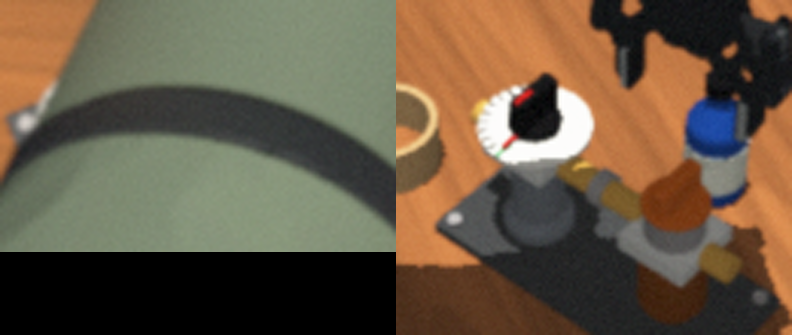

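The pointer (508,143) lines up with the green mark (499,154). The bar measures 204.6° and green 205.6°, so the dial is at zero. Now lowering onto the cap.

```bash
python3 -m handwheel '[{"travel":[0,1.0,-1.5],"rotation":[0.5,0,-6],"jaw":1},{"travel":[0,0,-2],"rotation":[0,0,0],"jaw":1},{"travel":[0,0,-2],"rotation":[0,0,0],"jaw":1},{"travel":[0,0,-1],"rotation":[0,0,0],"jaw":1},{"travel":[0,0,0],"rotation":[0,0,0],"jaw":1}]'; python3 s.py
```

```text
t: 8.2
tcp_pos: [0.5975, 0.008, 0.1616]
eef_rot: [[0.883, 0.47, 0.003], [0.47, -0.883, -0.002], [0.002, 0.004, -1.0]]
contact_force: [0.1, 0.4, 0.3]
width: 0.0855
t 8.2 tcp [0.5975 0.008  0.1616] y-ang -62.0 z [ 0.003 -0.002 -1.   ] w 0.0855 F [0.1 0.4 0.3] M [-0.07  0.08  0.01] q [-0.49  0.63  0.56  1.76 -0.42  0.87 -0.82]
cm to dial [-6.38 12.35 -2.36] cap [-0.1  -0.1  -2.16]
```

```bash
python3 -m handwheel '[{"travel":[-0.1,-0.1,-1],"rotation":[0,0,-1.5],"jaw":1},{"travel":[0,0,-0.8],"rotation":[0,0,0],"jaw":1},{"travel":[0,0,0],"rotation":[0,0,0],"jaw":1}]'; python3 s.py; python3 -m handwheel '[{"travel":[0,0,0],"rotation":[0,0,0],"jaw":-1},{"travel":[0,0,0],"rotation":[0,0,0],"jaw":-1},{"travel":[0,0,0],"rotation":[0,0,0],"jaw":-1},{"travel":[0,0,0],"rotation":[0,0,0],"jaw":-1},{"travel":[0,0,0],"rotation":[0,0,0],"jaw":-1},{"travel":[0,0,0],"rotation":[0,0,0],"jaw":-1},{"travel":[0,0,0],"rotation":[0,0,0],"jaw":-1},{"travel":[0,0,0],"rotation":[0,0,0],"jaw":-1}]'; python3 s.py
```

```text
t: 8.45
tcp_pos: [0.597, 0.0066, 0.1436]
eef_rot: [[0.894, 0.448, 0.005], [0.448, -0.894, -0.002], [0.003, 0.004, -1.0]]
contact_force: [-0.9, -0.0, 0.7]
width: 0.0851
t 8.45 tcp [0.597  0.0066 0.1436] y-ang -63.4 z [ 0.005 -0.002 -1.   ] w 0.0851 F [-0.9 -0.   0.7] M [-0.01  0.02  0.  ] q [-0.48  0.65  0.55  1.78 -0.44  0.83 -0.83]
cm to dial [-6.33 12.49 -0.56] cap [-0.05  0.04 -0.36]
t: 9.12
tcp_pos: [0.598, 0.0067, 0.1458]
eef_rot: [[0.893, 0.45, 0.007], [0.45, -0.893, -0.001], [0.006, 0.004, -1.0]]
contact_force: [-0.5, 0.1, -0.6]
width: 0.0121
t 9.1167 tcp [0.598  0.0067 0.1458] y-ang -63.3 z [ 0.007 -0.001 -1.   ] w 0.0121 F [-0.5  0.1 -0.6] M [-0.06 -0.02 -0.02] q [-0.48  0.65  0.55  1.78 -0.44  0.83 -0.83]
cm to dial [-6.43 12.48 -0.78] cap [-0.15  0.03 -0.58]
```

```bash
python3 -m handwheel '[{"travel":[0,0,0],"rotation":[0,0,2],"jaw":-1},{"travel":[0,0,0],"rotation":[0,0,2],"jaw":-1}]'>/dev/null; python3 s.py|head -1;  python3 -m handwheel '[{"travel":[0,0,0],"rotation":[0,0,1.5],"jaw":-1},{"travel":[0,0,0],"rotation":[0,0,1.5],"jaw":-1}]'>/dev/null; python3 s.py|head -1
```

```text
t 9.2833 tcp [0.5979 0.0068 0.1457] y-ang -59.2 z [ 0.007 -0.001 -1.   ] w 0.0124 F [ 0.4  0.1 -1.2] M [ 0.01  0.16 -0.03] q [-0.47  0.64  0.53  1.78 -0.42  0.83 -0.77]
t 9.45 tcp [0.5978 0.0067 0.1457] y-ang -56.0 z [ 0.007 -0.001 -1.   ] w 0.0124 F [-2.2  0.2  2. ] M [ 0.09  0.47 -0.09] q [-0.46  0.64  0.52  1.78 -0.41  0.83 -0.72]
```

```bash
python3 -m handwheel '[{"travel":[0,0,0],"rotation":[0,0,1.5],"jaw":-1},{"travel":[0,0,0],"rotation":[0,0,1],"jaw":-1}]'>/dev/null; python3 s.py|head -1
```

```text
t 9.6167 tcp [0.5975 0.0067 0.1457] y-ang -53.3 z [ 0.006 -0.    -1.   ] w 0.0125 F [-2.   0.5  1.3] M [ 0.12  0.39 -0.01] q [-0.45  0.64  0.5   1.78 -0.4   0.82 -0.69]
```

```bash
python3 -m handwheel '[{"travel":[0,0,0],"rotation":[0,0,1.5],"jaw":-1},{"travel":[0,0,0],"rotation":[0,0,0],"jaw":-1}]'>/dev/null; python3 s.py|head -1
```

```text
t 9.7833 tcp [0.5974 0.0067 0.1457] y-ang -51.5 z [ 0.006  0.    -1.   ] w 0.0124 F [-1.1  0.1 -0.1] M [ 0.11  0.22 -0.04] q [-0.44  0.63  0.5   1.78 -0.39  0.82 -0.66]
```

```bash
python3 -m handwheel '[{"travel":[0,0,0],"rotation":[0,0,1.5],"jaw":-1},{"travel":[0,0,0],"rotation":[0,0,1.5],"jaw":-1}]'>/dev/null; python3 s.py|head -1
```

```text
t 9.95 tcp [0.5974 0.0067 0.1457] y-ang -48.4 z [ 0.006  0.    -1.   ] w 0.0123 F [-2.1  0.2  1.3] M [ 0.12  0.54 -0.01] q [-0.44  0.63  0.48  1.78 -0.38  0.82 -0.62]
```

```bash
python3 -m handwheel '[{"travel":[0,0,0],"rotation":[0,0,1.5],"jaw":-1},{"travel":[0,0,0],"rotation":[0,0,1],"jaw":-1}]'>/dev/null; python3 s.py|head -1
```

```text
t 10.1167 tcp [0.5972 0.0067 0.1457] y-ang -45.6 z [ 0.006  0.001 -1.   ] w 0.0125 F [-2.4  0.7  2.1] M [ 0.14  0.48 -0.03] q [-0.43  0.63  0.47  1.78 -0.37  0.82 -0.58]
```

```bash
python3 -m handwheel '[{"travel":[0,0,0],"rotation":[0,0,1.5],"jaw":-1},{"travel":[0,0,0],"rotation":[0,0,1],"jaw":-1}]'>/dev/null; python3 s.py|head -1
```

```text
t 10.2833 tcp [0.5972 0.0068 0.1457] y-ang -42.8 z [ 0.006  0.001 -1.   ] w 0.0118 F [-2.2  0.9  1.3] M [ 0.19  0.48 -0.1 ] q [-0.42  0.62  0.45  1.78 -0.36  0.82 -0.54]
```

20° turned with almost no torque (Mz ≤ 0.1), which is past the 0.3 rad stop range, so CCW is the way it loosens. Continuing to about 82°, which is past 1.3 rad and short of the 1.65 rad end stop.

```bash
python3 -m handwheel '[{"travel":[0,0,0],"rotation":[0,0,4],"jaw":-1},{"travel":[0,0,0],"rotation":[0,0,4],"jaw":-1},{"travel":[0,0,0],"rotation":[0,0,4],"jaw":-1}]'>/dev/null; python3 s.py|head -1;python3 -m handwheel '[{"travel":[0,0,0],"rotation":[0,0,4],"jaw":-1},{"travel":[0,0,0],"rotation":[0,0,4],"jaw":-1},{"travel":[0,0,0],"rotation":[0,0,4],"jaw":-1},{"travel":[0,0,0],"rotation":[0,0,4],"jaw":-1},{"travel":[0,0,0],"rotation":[0,0,4],"jaw":-1}]'>/dev/null; python3 s.py|head -1
```

```text
t 10.5333 tcp [0.5971 0.0069 0.1457] y-ang -30.2 z [ 0.005  0.002 -1.   ] w 0.0124 F [-2.2  1.2  1.8] M [ 0.19  0.43 -0.08] q [-0.38  0.61  0.39  1.77 -0.31  0.81 -0.36]
t 10.95 tcp [0.5972 0.0071 0.1457] y-ang -8.9 z [ 0.004  0.004 -1.   ] w 0.012 F [-1.2  0.4  0.3] M [ 0.22  0.36 -0.  ] q [-0.31  0.6   0.29  1.77 -0.23  0.8  -0.06]
```

```bash
python3 -m handwheel '[{"travel":[0,0,0],"rotation":[0,0,4],"jaw":-1},{"travel":[0,0,0],"rotation":[0,0,4],"jaw":-1},{"travel":[0,0,0],"rotation":[0,0,4],"jaw":-1},{"travel":[0,0,0],"rotation":[0,0,4],"jaw":-1},{"travel":[0,0,0],"rotation":[0,0,4],"jaw":-1},{"travel":[0,0,0],"rotation":[0,0,4],"jaw":-1},{"travel":[0,0,0],"rotation":[0,0,2.5],"jaw":-1},{"travel":[0,0,0],"rotation":[0,0,0],"jaw":-1}]'>/dev/null; python3 s.py|head -1;python3 -m handwheel '[{"travel":[0,0,0.2],"rotation":[0,0,0],"jaw":-1},{"travel":[0,0,0.2],"rotation":[0,0,0],"jaw":-1}]'>/dev/null; python3 s.py|head -1
```

```text
t 11.6167 tcp [0.597  0.0072 0.1457] y-ang 19.7 z [ 0.002  0.007 -1.   ] w 0.0125 F [-1.4  0.9  0.8] M [0.35 0.43 0.02] q [-0.21  0.58  0.15  1.76 -0.13  0.8   0.35]
t 11.7833 tcp [0.597  0.0072 0.1495] y-ang 19.6 z [ 0.002  0.007 -1.   ] w 0.0122 F [-0.3  0.5 -2. ] M [0.23 0.14 0.06] q [-0.22  0.58  0.15  1.76 -0.13  0.81  0.34]
```

```bash
python3 -m handwheel '[{"travel":[0,0,0.6],"rotation":[0,0,0],"jaw":-1},{"travel":[0,0,0.8],"rotation":[0,0,0],"jaw":-1},{"travel":[0,0,1],"rotation":[0,0,0],"jaw":-1}]'>/dev/null; python3 s.py|head -1;python3 -m handwheel '[{"travel":[0,0,1],"rotation":[0,0,0],"jaw":-1},{"travel":[0,0,1],"rotation":[0,0,0],"jaw":-1},{"travel":[0,0,1.5],"rotation":[0,0,0],"jaw":-1},{"travel":[0,0,1.5],"rotation":[0,0,0],"jaw":-1},{"travel":[0,0,1.5],"rotation":[0,0,0],"jaw":-1},{"travel":[0,0,1.5],"rotation":[0,0,0],"jaw":-1},{"travel":[0,0,1.5],"rotation":[0,0,0],"jaw":-1},{"travel":[0,0,1],"rotation":[0,0,0],"jaw":-1},{"travel":[0,0,0],"rotation":[0,0,0],"jaw":-1},{"travel":[0,0,0],"rotation":[0,0,0],"jaw":-1}]'>/dev/null; python3 s.py; python3 look.py pics/l3.png
```

```text
t 12.0333 tcp [0.5967 0.0069 0.1742] y-ang 19.4 z [ 0.     0.006 -1.   ] w 0.0123 F [-0.5 -1.  -0.7] M [-0.02  0.03 -0.01] q [-0.22  0.55  0.16  1.74 -0.12  0.86  0.34]
t 12.8667 tcp [0.5978 0.0064 0.2962] y-ang 19.3 z [ 0.01   0.006 -1.   ] w 0.0124 F [ 0.8  0.6 -1.2] M [ 0.   -0.    0.03] q [-0.24  0.42  0.19  1.61 -0.09  1.11  0.31]
cm to dial [ -6.41  12.51 -15.82] cap [ -0.13   0.06 -15.62]
top red 38 [0.521  0.1264 0.156 ] ang 202.1
top green 5 [0.4968 0.114  0.1248] ang 205.5
top bar 127 [0.5334 0.1316] 24.900000000000006
side red 27 [0.5189 0.1257 0.1514] ang 201.7
side green 4 [0.4971 0.1144 0.1247] ang 205.1
side bar 112 [0.5317 0.1295] 24.099999999999994
```

View pics/l3.png

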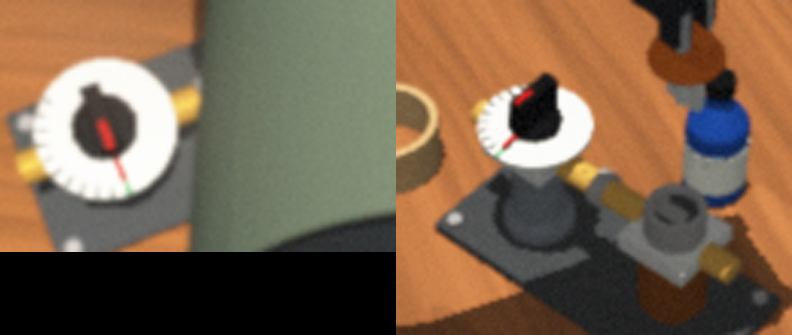

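The cap is held at (685,60) in the side crop, with its stem about 11 cm above the open neck (675,210). The pointer lies on the green mark in both views, and the visible bystanders haven't moved. Handing in.

```bash
python3 -c "
from plant import robot
print(robot.close_job())"
```

```text
the job is handed in; nothing more can be done
None
```

The job is done and handed in at about 13 s of the allowed 64 s; no verdict is reported on hand-in.

- **Dial:** I turned the knob about 92° counter-clockwise. In the last pictures its bar reads 204–205° against the green mark at 205–205.5°, so it is within about 0.02 rad of zero. The red pixels alone read about 3° (0.06 rad) off, still inside the 0.1 allowed.
- **Cap:** I took the smallest orange cap, the one on the oiler's neck. It turned counter-clockwise with at most about 0.1 N m, so that was the loosening way and I never met a stop. I turned it about 83° and it lifted without resistance.
- **Final state:** The cap is held in the gripper (opening 12 mm), with its stem about 11 cm above the rim. Readings I took stayed under 10 N.
- **Bystanders:** The oil bottle and tape roll looked unmoved in the last picture. I did not take a separate look at the staple box or the two loose caps, but the arm never went down near them.

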